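Fit the mill cup to the quick coupler

ROBOT

A 6-joint arm with a two-finger parallel gripper is mounted at the origin on a cart in front of the work surface, level with it; the furniture and walls round the work are solid. World frame = base frame: x ahead of the robot, y to its left, z up, the work surface at z = 0. Lengths are in mm, angles in degrees, forces in N, time in s.
With the tool pointing down it reaches from about 150 to 775 mm from the base axis. Payload 6.1 kg.
Tool frame: the origin (TCP) lies at the very end of the fingers, on their centre line; the grasp point (between the pads) lies hold_point_z behind it (hold_point_z is the distance from the TCP to the grasp point, in mm); z points along the fingers, y is the line along which they close (so a half turn about z gives the same grasp; the last joint's range is limited). The gripper opens to 85 mm and grips with 20 to 120 N. Pads are 22 mm wide; open, the fingers measure 114 mm over their backs; the gripper's body (76 mm by 85 mm) begins 54 mm behind the grasp point. The pads swing forward as they close: fully open they stand 13 mm farther back than shut.
Start: joints at [-64.057, 7.208, -2.269, 80.523, 0, 90], TCP at [229.671, -472.08, 231.295] pointing down, gripper open.
Joint ranges: [-155.77, 155.77], [-54.66, 111.73], [-72.52, 77.12], [-102.08, 115.82], [-83.92, 84.16], [-180, 180]. Speed limits (degrees/s): [136.94, 136.94, 172.46, 180, 180, 180].

INTERFACE

Orientations are given as [roll, pitch, yaw] about the fixed x, y, z axes, in that order (R = Rz(yaw) Ry(pitch) Rx(roll)).
In Python, from bench import state, grab_frame, camera_info, close_job, outline_of, hold_point_z gives the robot as it stands. The module is installed in compiled form; this text tells all that it offers.
- The arm moves only by the tool play_rows, never from a script. Its argument "commands" is one flat list of numbers, 7 for each row, row after row: the shift along the tool's x, y, z in cm, then the turn, a rotation vector about the tool's x, y, z in degrees, then the finger opening in cm, from 0 to 8.54. A call has 1 to 12 rows; each row shifts and turns the commanded pose from where the row before left it, along the tool's axes as they then stand; what a row does not reach is not made up. A row lasts 1/10 s, in which the tool goes at most 50 mm and 8.59 degrees, less where a joint would pass 70% of its speed; a pose out of reach is approached as far as the arm can. A call with a gripper value outside its range is refused whole. The fingers move at their own pace and stop on an object; the grip force is fixed at half the most. Time passes only in rows, so rows that do not move let the fingers close. It gives the time, the measured TCP pose, the force, the opening and the grip force at its end, in the units of the state.
- state(): the state, without advancing time (a new reading comes with each control period).
- grab_frame(name): name is "scene" or "top" or "wrist"; returns the picture (420x560x3 uint8, red, green, blue); there is no depth.
- camera_info(name): a dict with "fov_y" (degrees; the focal length in pixels is half the picture's height over the tangent of half this angle, whatever the lens; pixels are square), "cx", "cy" (the principal point, pixels), "rvec" (rotation vector, rad) and "tvec" (3), from world to camera coordinates, as OpenCV has them; the wrist camera has in their place "T_tool_cam" (4x4, takes a point from camera to tool coordinates, whose origin is the TCP and whose axes are the flange's). Camera axes: x right, y down, z forward; pixel columns grow to the right and rows downward; lengths in mm; the calibration is good to about 2 mm. The wrist camera is an equidistant fisheye: a pixel r from the principal point sees the ray r / f radians off the axis. A picture is of the moment at which its call begins: read the wrist's pose just before it. camera_info takes no time and is no camera call.
- close_job(): hands the job in; it is judged then, once.
Trained networks look in the newest picture that a camera, given by its name, has taken for a name from the list of things; names that differ only in an ending like _2 or _b are one class to them, and where a whole thing is asked for, a point or a joint stands for the part that bears it (a point fixed in the world has none). Each returns a list of dicts, best first, with "confidence" (0 to 1); they miss things now and then, are a little off and sometimes report something else, mostly with a low value. They report only what shows in the picture. A call takes as long as a camera call. They do not tell look-alikes from the thing itself.
- outline_of(camera, thing): "mask" (420x560 bool, what is visible of it) and "at" ([column, row] in pixels, amid what is visible of it).
The state is a dict: "time": time; "joints": joint angles; "joint_vel": joint speeds; "tau": joint torques, N m; "tcp_pos": TCP position; "tcp_rot": TCP orientation; "ft_force": force on the tool from outside, world axes, zero at the start; "wrist_torque": the same for the moment, N m; "grip_width": finger opening in mm; "grip_force": force on a finger pad.
Only numpy, scipy, OpenCV 4.12 (cv2) and the standard library are available. Lean on these libraries where they do the work, as an engineer would, in place of code of your own. Each camera call takes 0.05 s, during which the arm holds its last target. There are 200 camera calls.

TASK

Fit the flat-topped steel mill cup to the drive unit's quick coupler: push the coupler's sleeve back until the catch holds it, take the cup from the wooden rest and seat it fully home in the socket, then press the catch's pad so that the sleeve springs all the way forward and locks the cup. Leave the ribbed reamer in its rest, and leave the ramekin and the loose biscuit where they are.

Things in the scene. Friction and masses are not known exactly. Their poses are not given: they have to be found in the camera images.
- mouth (a point): centre of the open end of the socket on a fixed grey drive unit. The socket is a steel tube, rim 44 mm, bore 27 mm widening to 31 mm at the mouth, 48 mm deep, standing 60 mm out of the round tilted housing (100 mm across). z points out of the socket along the coupler axis, which leans 25 degrees from vertical, roughly towards the robot; x (upwards, away) and y (level) lie across it
- sleeve_mid (a point): point on the coupler axis half-way along the sleeve (moves with it; axes as mouth), a steel tube round the socket, 54 mm outside, 30 mm long, with a 72 mm flange, 6 mm thick, at the housing end (18 to 12 mm behind this point); it ends 12 mm ahead of it. Forward, its end is 4 mm behind the mouth. Grip with fingers at the +x and -x sides (the catch is at -y), or push the flange
- sleeve (a joint): how far the sleeve is pushed back towards the housing, in m: 0 fully forward (locked), 0.024 hard stop. A spring pushes it forward, 6 to 13 N; with the catch, pushing takes up to 17 N half-way. Pushed beyond 0.022 the catch snaps over the flange's tab and holds it at about 0.021. Only with it back do the locking balls clear the bore; forward, they stop a plug entering or hold one that is home
- catch (a joint): angle of the catch, a bell crank at the -y side of the coupler, in rad: 0 at rest, grows as its pad is pressed, stop at 0.40. It lets go of the sleeve at about 0.25, when the pad has moved about 15 mm. A spring brings it back; pressing takes 2 to 4 N
- catch_pad (a point): centre of the upper face of the catch's thumb pad, a black plate 32 x 30 mm, 7 mm thick, on an arm out to the -y side of the socket, 100 mm from the coupler axis. At rest its axes are those of mouth; press it along -z, parallel to the coupler axis
- cup_mid (a point): centre of the body of the mill cup, a closed steel cylinder 50 mm across, 60 mm high, flat top, dark line round it, about 0.2 kg; z points to its top. Below come a 48 mm collar, 6 mm thick, and a plug shank 24 mm across, 42 mm long, with a groove and tapered tip. Any turn about its axis will do. It stands in either hole of the wooden rest. Grip it across the cylinder
- cup_seat (a point): point on the mill cup's axis at the underside of its collar, 36 mm below cup_mid. The shank's tip lies 42 mm below this point. When the cup is fully home this point lies at mouth, with z along the coupler axis.
- rest_top (a point): centre of the top of the fixed wooden rest, a block 75 x 175 x 46 mm (x, y, z). It has two holes 100 mm apart along its y axis, one for the cup and one for the reamer, whose collars lie on the top.
- reamer_mid (a point): middle of the ribbed white citrus reamer, a cone 50 mm across, whose collar and shank are like the cup's. It stands in the other hole of the rest and is to stay there.
- ramekin: small white ramekin of sugar, 62 mm across, 36 mm high, origin at the centre of its underside; stands loose on the worktop and is to be left alone.
- spare_biscuit: a round biscuit, 55 mm across and 10 mm high, origin at the centre of its underside; lies loose on the worktop and is to be left alone.
Not all that is in view belongs to the job. Leave any pink, purple or red look-alike of the part that bears reamer_mid alone.

How it is judged:
By the outcome, as a careful person would: the job done as asked, in the order asked, and still so for the second after the job is handed in, with the robot touching nothing.
It also fails if it takes over 61 s, if anything falls off the work surface, if the arm or the gripper's body presses on something with over 40 N, if the wrist force passes 120 N, or if a joint passes its speed limit or range.

## Working session

There is one attempt and no reset: what is moved stays moved. The work goes in short steps, Python scripts to look and compute and a tool call to move; the robot and the scene stay as the last step left them, time stands still between calls to the robot, and variables do not carry over. Pictures are saved under pics/ and viewed, at most 10 in all, crops included, and the job is handed in when it is done.

Besides the shell and the picture viewer there is one more tool, called after "Call:" in YAML: its name, and indented under it one key for each argument. play_rows: Moves the arm, as the interface text tells. Its arguments: {"type":"object","properties":{"commands":{"type":"array","items":{"type":"number"}}},"required":["commands"]}

```bash
mkdir -p pics; python3 - <<'E'
from bench import *
import cv2, numpy as np
s=state();print({k:np.round(v,3).tolist() for k,v in s.items()}, hold_point_z)
for n in ("scene","top","wrist"):
    print(n,camera_info(n))
    im=grab_frame(n); cv2.imwrite(f"pics/{n}0.png",im[:,:,::-1])
    if n!="wrist":
        for t in ("mouth","sleeve_mid","catch_pad","cup_mid","rest_top","reamer_mid","ramekin","spare_biscuit"):
            try:
                for d in outline_of(n,t)[:3]:
                    print(n,t,round(d["confidence"],2),np.round(d["at"],1),d["mask"].sum())
            except Exception as e: print(t,e)
print(state()["time"])
E
```

```text
{'time': 0.0, 'joints': [-64.055, 7.243, -2.326, 80.523, 0.0, 90.0], 'joint_vel': [0.085, -0.026, 0.016, 0.032, 0.018, 0.017], 'tau': [0.001, -43.591, 35.292, 0.017, 0.0, 0.0], 'tcp_pos': [229.519, -471.732, 230.509], 'tcp_rot': [-179.908, -0.0, 25.945], 'ft_force': [-0.53, 0.427, 0.518], 'wrist_torque': [0.009, -0.056, 0.038], 'grip_force': 0.0, 'grip_width': 85.13} 18.700000000000003
scene {'fov_y': 46.4605607638449, 'cx': 282.73310405354596, 'cy': 210.21073154556254, 'rvec': array([ 0.90871932, -2.19865308,  1.36216308]), 'tvec': array([330.67126637, 285.64373995, 938.00842258])}
scene mouth 0.51 [303.3 197.1] 298
scene sleeve_mid 0.69 [303.8 189.9] 262
scene sleeve_mid 0.53 [280.8 241.6] 588
scene sleeve_mid 0.25 [300.1 195.5] 288
scene catch_pad 0.65 [321.4 189.1] 111
scene cup_mid 0.55 [279.2 245.4] 657
scene rest_top 0.74 [266.3 275.6] 1819
scene rest_top 0.56 [252.3 266.2] 531
scene reamer_mid 0.94 [332.2 253. ] 585
scene reamer_mid 0.9 [249.2 265.6] 525
scene reamer_mid 0.69 [239.6 309.3] 747
scene ramekin 0.61 [348.8 245.6] 473
scene spare_biscuit 0.73 [233.1 236.1] 161
sce
[... 397 characters left out ...]
0.7 [232.1 234.8] 1457
top reamer_mid 0.89 [167.7 272.9] 321
top reamer_mid 0.86 [213.9 234. ] 370
top reamer_mid 0.83 [287.5 273.1] 346
top ramekin 0.93 [328.  264.9] 501
top spare_biscuit 0.71 [267.3 151.3] 354
top spare_biscuit 0.67 [337.3 180.4] 369
wrist {'fov_y': 65.70646984690485, 'cx': 281.45718310331574, 'cy': 210.9960783367006, 'T_tool_cam': array([[-1.02997669e-03, -9.61298071e-01, -2.75508543e-01,
         6.88240185e+01],
       [ 9.99999418e-01, -1.07893336e-03,  2.61352064e-05,
         1.44826904e-01],
       [-3.22379083e-04, -2.75508356e-01,  9.61298623e-01,
        -1.42571225e+02],
       [ 0.00000000e+00,  0.00000000e+00,  0.00000000e+00,
         1.00000000e+00]])}
0.95
```

```bash
python3 - <<'E'
import cv2,numpy as np
a=[cv2.imread(f"pics/{n}0.png") for n in("scene","top")]
cv2.imwrite("pics/st.png",cv2.resize(np.vstack(a),(400,600)))
E
```

```text
(no output)
```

View pics/scene0.png

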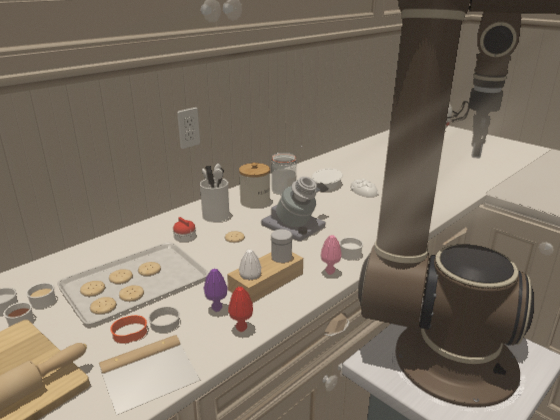

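View pics/top0.png

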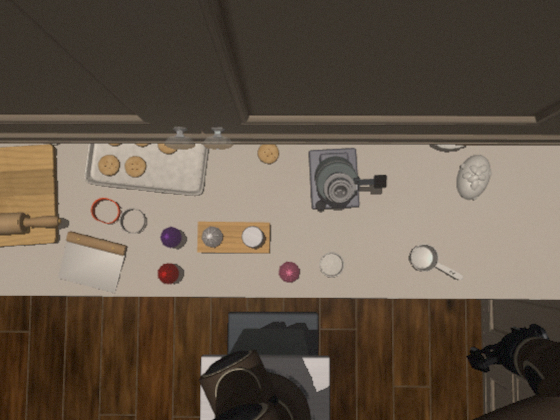

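The scene picture shows the drive unit at about (297,205), with its socket at (305,187), and the rest with reamer (250,263) and cup (282,245). In the top view the coupler is at (340,190), the pad at (380,182), the cup at (253,237) and the reamer at (213,237). The purple, red and pink reamers are decoys.

```bash
cat > h.py <<'E'
import numpy as np, cv2
from scipy.spatial.transform import Rotation as R
from scipy.optimize import least_squares
from bench import *
def tcp(s):
    T=np.eye(4);T[:3,:3]=R.from_euler('xyz',s['tcp_rot'],degrees=True).as_matrix();T[:3,3]=s['tcp_pos'];return T
class Cam:
    def __init__(c,n,s=None):
        i=camera_info(n);c.n=n;c.f=210/np.tan(np.radians(i['fov_y']/2));c.c=np.array([i['cx'],i['cy']])
        if n=='wrist':
            M=np.linalg.inv(tcp(s)@i['T_tool_cam']);c.R=M[:3,:3];c.t=M[:3,3]
        else: c.R=R.from_rotvec(i['rvec']).as_matrix();c.t=np.array(i['tvec'])
    def proj(c,P):
        q=np.atleast_2d(P)@c.R.T+c.t
        if c.n!='wrist': return c.f*q[:,:2]/q[:,2:]+c.c
        r=np.linalg.norm(q[:,:2],axis=1);th=np.arctan2(r,q[:,2])
        return c.f*(th/np.maximum(r,1e-9))[:,None]*q[:,:2]+c.c
    def ray(c,p):
        d=(np.array(p,float)-c.c)/c.f
        if c.n=='wrist':
            th=np.linalg.norm(d);v=np.array([*(d/max(th,1e-9)*np.sin(th)),np.cos(th)])
        else: v=np.array([*d,1.])
        return -c.R.T@c.t, c.R.T@v/np.linalg.norm(v)
    def atz(c,p,z):
        o,v=c.ray(p);return o+v*(z-o[2])/v[2]
def tri(obs):
    A=np.zeros((3,3));b=np.zeros(3);L=[]
    for c,p in obs:
        o,v=c.ray(p);P=np.eye(3)-np.outer(v,v);A+=P;b+=P@o;L.append((o,P))
    x=np.linalg.solve(A,b);return x,[round(float(np.linalg.norm(P@(x-o))),1) for o,P in L]
E
python3 - <<'E'
from h import *
np.set_printoptions(precision=1,suppress=True)
S=Cam('scene');T=Cam('top')
for n,a,b in [("mouth",(305,184),(341,190)),("mouthNN",(303.3,197.1),(340.4,191.6)),("sleeve",(303.8,189.9),(339.7,184.2)),("pad",(321.4,189.1),(373.5,180.3)),("padeye",(321,187),(380,182)),("cup",(279.2,245.4),(248.1,240)),("cuptop",(282,236),(253,237)),("reamer",(249.2,265.6),(213.9,234)),("ramekin",(348.8,245.6),(328,264.9)),("bisc",(233.1,236.1),(267.3,151.3))]:
    print(n,*tri([(S,a),(T,b)]))
print("cup top @112",T.atz((253,237),112),S.atz((282,236),112), -T.R.T@T.t,-S.R.T@S.t)
im=cv2.imread("pics/scene0.png")[140:320,200:380];im2=cv2.imread("pics/top0.png")[130:310,190:400]
im=cv2.resize(im,(400,400),interpolation=3);im2=cv2.resize(im2,(400,343),interpolation=3);im2=cv2.copyMakeBorder(im2,0,57,0,0,0)
cv2.imwrite("pics/c1.png",np.hstack([im,im2]))
E
```

```text
mouth [ 549.2 -173.   143.2] [2.6, 2.6]
mouthNN [ 552.  -174.1  102.6] [5.1, 5.1]
sleeve [ 561.6 -175.4  121.2] [2.1, 2.1]
pad [ 572.5 -259.3   93.9] [5.0, 5.0]
padeye [ 573.6 -269.5   96.8] [2.1, 2.1]
cup [435.8  39.6  86.3] [2.0, 2.0]
cuptop [441.5  26.3 104. ] [0.9, 0.9]
reamer [449.6 123.2  62.1] [1.3, 1.3]
ramekin [ 376.9 -153.3   30. ] [1.2, 1.2]
bisc [661.1  -2.2   4.1] [0.2, 0.2]
cup top @112 [440.7  25.2 112. ] [432.3  36.8 112. ] [ 405.4  -50.9 1373.8] [-264.5  739.9  673.3]
```

View pics/c1.png

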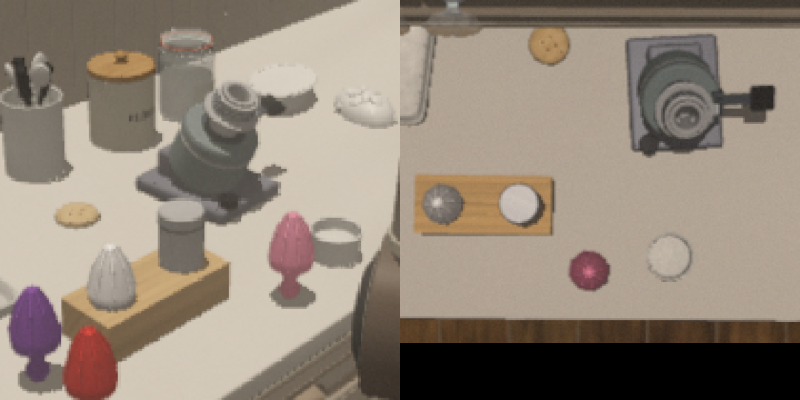

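The crops agree with the triangulation: the mouth is at roughly (549,-173,143), the pad at (573,-268,97), and the cup at (438,28). Next I'll move to a close wrist view on the coupler axis.

```bash
cat >> h.py <<'E'
def pose(p,Rm):
    T=np.eye(4);T[:3,:3]=Rm;T[:3,3]=p;return T
def coupler_R(psi=0,lean=25):  # psi deg: yaw of mouth frame; z leans to -x at psi=0
    a=np.radians(lean)
    z=np.array([-np.sin(a),0,np.cos(a)]);x=np.array([np.cos(a),0,np.sin(a)]);y=np.cross(z,x)
    return R.from_euler('z',psi,degrees=True).as_matrix()@np.c_[x,y,z]
def tool_R(C): # tool y=+mouth x, z=-mouth z
    return np.c_[C[:,1],C[:,0],-C[:,2]]
def rows(T1,n=None,T0=None):
    T0=tcp(state()) if T0 is None else T0
    D=np.linalg.inv(T0)@T1
    d=np.linalg.norm(D[:3,3]);a=np.degrees(np.linalg.norm(R.from_matrix(D[:3,:3]).as_rotvec()))
    if n is None:n=int(max(np.ceil(d/45),np.ceil(a/8),1))
    from scipy.linalg import logm,expm
    E=expm(np.real(logm(D))/n)
    print(n,'rows of cm',np.round(E[:3,3]/10,2),'deg',np.round(R.from_matrix(E[:3,:3]).as_rotvec(degrees=True),2))
E
python3 - <<'E'
from h import *
C=coupler_R(0);m=np.array([548,-173,143])
T1=pose(m+98*C[:,2],tool_R(C));print(T1[:3,3]);rows(T1)
E
```

```text
[ 506.58341035 -173.          231.81816313]
10 rows of cm [4.25 0.53 0.28] deg [-2.23  1.4  -6.3 ]
```

Call:
play_rows:
  commands: [4.25,0.53,0.28,-2.23,1.4,-6.3,8.5,4.25,0.53,0.28,-2.23,1.4,-6.3,8.5,4.25,0.53,0.28,-2.23,1.4,-6.3,8.5,4.25,0.53,0.28,-2.23,1.4,-6.3,8.5,4.25,0.53,0.28,-2.23,1.4,-6.3,8.5,4.25,0.53,0.28,-2.23,1.4,-6.3,8.5,4.25,0.53,0.28,-2.23,1.4,-6.3,8.5,4.25,0.53,0.28,-2.23,1.4,-6.3,8.5,4.25,0.53,0.28,-2.23,1.4,-6.3,8.5,4.25,0.53,0.28,-2.23,1.4,-6.3,8.5]

```text
time: 1.95
tcp_pos: [507.6, -171.5, 232.2]
tcp_rot: [154.9, 0.0, 90.3]
ft_force: [-0.6, 0.0, 0.7]
grip_width: 85.0
grip_force: 0.0
```

```bash
python3 - <<'E'
from h import *
import pickle
s=state();im=grab_frame('wrist');cv2.imwrite("pics/w1.png",im[:,:,::-1])
print(s['time'],s['tcp_pos'],s['tcp_rot'],s['joints'])
o={}
for t in ("mouth","sleeve_mid","catch_pad","cup_mid"):
    for d in outline_of('wrist',t)[:2]:
        print(t,round(d["confidence"],2),np.round(d["at"],1),d["mask"].sum()); o.setdefault(t,d['mask'])
pickle.dump((s,o),open('w1.pkl','wb'))
E
```

```text
1.95 [ 507.64853461 -171.4857808   232.17931039] [1.54886139e+02 2.25674574e-02 9.02814731e+01] [-24.22665726 -10.44342088 -24.21098216  53.12637168  10.12136162
  67.560986  ]
mouth 0.84 [280.3 214.5] 2393
sleeve_mid 0.67 [281.9 188.8] 3181
catch_pad 0.68 [281.4 285.4] 1128
catch_pad 0.28 [ 74.9 193.3] 2896
cup_mid 0.6 [134.9   8.1] 629
```

View pics/w1.png

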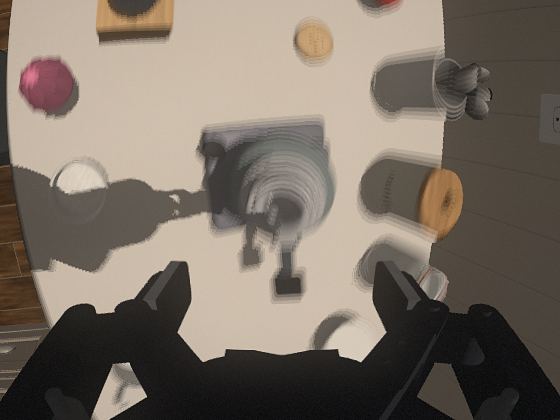

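The picture is motion-blurred: mouth near (285,212), pad near (288,285). The tool was still moving, so I'll let it settle and retake.

Call:
play_rows:
  commands: [0,0,0,0,0,0,8.5,0,0,0,0,0,0,8.5]

```text
time: 2.4
tcp_pos: [507.0, -174.2, 232.0]
tcp_rot: [155.0, -0.0, 89.9]
ft_force: [0.0, -0.2, -0.2]
grip_width: 85.1
grip_force: 0.0
```

```bash
python3 - <<'E'
from h import *
import pickle
s=state();im=grab_frame('wrist');cv2.imwrite("pics/w2.png",im[:,:,::-1])
print(s['time'],s['tcp_pos'],s['tcp_rot'])
o={}
for t in ("mouth","sleeve_mid","catch_pad","cup_mid"):
    for d in outline_of('wrist',t)[:2]:
        print(t,round(d["confidence"],2),np.round(d["at"],1),d["mask"].sum()); o.setdefault(t,d['mask'])
pickle.dump((s,o),open('w2.pkl','wb'))
c=im[120:320,180:380,::-1].copy()
d=c.copy()
for t,col in zip(o,[(0,0,255),(0,255,0),(255,0,0),(0,255,255)]):
    cs,_=cv2.findContours(o[t][120:320,180:380].astype(np.uint8),0,1);cv2.drawContours(d,cs,-1,col,1)
f=lambda a:cv2.resize(a,(400,400),interpolation=2)
cv2.imwrite("pics/w2c.png",cv2.resize(np.hstack([f(c),f(d)]),(800,400)))
E
```

```text
2.4 [ 507.02130677 -174.23109618  231.95376365] [ 1.55022732e+02 -3.80397663e-02  8.99089841e+01]
mouth 0.67 [279.1 209.1] 2557
sleeve_mid 0.8 [284.9 185.2] 3203
catch_pad 0.56 [285.7 284.7] 1212
cup_mid 0.63 [133.1   8. ] 544
```

View pics/w2c.png

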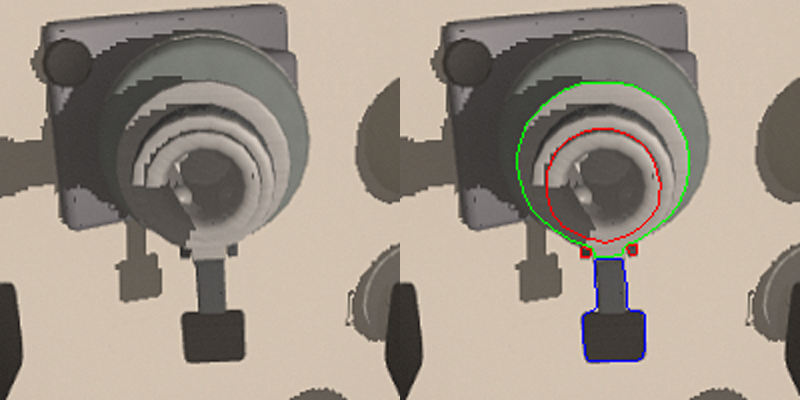

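The sharp picture shows the rim centre at about (282,212), the flange centre at about (282,202) and the pad centre at about (287,288), and the outlines match. Now I'll fit the coupler pose to them.

```bash
python3 - <<'E'
from h import *
import pickle
np.set_printoptions(precision=2,suppress=True)
s,o=pickle.load(open('w2.pkl','rb'));W=Cam('wrist',s);S=Cam('scene');T=Cam('top')
def cont(m):
    m=cv2.morphologyEx(m.astype(np.uint8),cv2.MORPH_OPEN,np.ones((7,7)))
    c=max(cv2.findContours(m,0,cv2.CHAIN_APPROX_NONE)[0],key=len);return c[:,0].astype(float)
cm,cs,cp=cont(o['mouth']),cont(o['sleeve_mid']),cont(o['catch_pad'])
cm=cm[cm[:,1]<239]; cs=cs[cs[:,1]<236]
p=cp[cp[:,1]>276];pc=(p.min(0)+p.max(0))/2;print('pad px',pc,p.min(0),p.max(0))
th=np.linspace(0,2*np.pi,361)
def circ(m,C,r,z):return m+r*(np.cos(th)[:,None]*C[:,0]+np.sin(th)[:,None]*C[:,1])+z*C[:,2]
def dist(pts,poly): 
    d=pts[:,None]-poly[None];n=np.hypot(d[...,0],d[...,1]);i=n.argmin(1)
    c=poly.mean(0);k=np.arange(len(pts))
    return np.linalg.norm(pts-c,axis=1)-np.linalg.norm(poly[i]-c,axis=1)
def f(q,full=False):
    m=q[:3];C=coupler_R(q[3])
    r1=dist(cm,W.proj(circ(m,C,22,0)));r2=dist(cs,W.proj(circ(m,C,36,-28)))
    P=m-100*C[:,1]+q[4]*C[:,2]
    r3=(W.proj(P)[0]-pc)*5
    r4=(T.proj(m)[0]-(341,190))*1.5; r5=(S.proj(m)[0]-(305,184))*1.5
    if full:print('res',np.abs(r1).mean(),np.abs(r2).mean(),r3/5,r4/1.5,r5/1.5);print('pad',P)
    return np.r_[r1*.3,r2*.3,r3,r4,r5]
q=least_squares(f,[548,-173,143,0,-20],loss='soft_l1').x;f(q,True);print(q)
C=coupler_R(q[3]);m=q[:3]
print('axis',C[:,2]);np.save('q.npy',q)
E
```

```text
pad px [286.5 288.5] [271. 277.] [302. 300.]
res 0.9076055578214576 6.534021421488556 [-0.  0.] [ 0.58 -0.72] [1.74 1.4 ]
pad [ 576.62 -275.13   92.35]
[ 549.5  -176.55  138.05    3.36  -50.42]
axis [-0.42 -0.02  0.91]
```

```bash
cat > fit.py <<'E'
from h import *
import pickle
np.set_printoptions(precision=2,suppress=True)
s,o=pickle.load(open('w2.pkl','rb'));W=Cam('wrist',s);S=Cam('scene');T=Cam('top')
def cont(m):
    m=cv2.morphologyEx(m.astype(np.uint8),cv2.MORPH_OPEN,np.ones((5,5)))
    c=max(cv2.findContours(m,0,cv2.CHAIN_APPROX_NONE)[0],key=len);h=cv2.convexHull(c)
    z=np.zeros_like(m);cv2.fillPoly(z,[h],1);c=cv2.findContours(z,0,cv2.CHAIN_APPROX_NONE)[0][0];return c[:,0].astype(float)
cm,cs=cont(o['mouth']),cont(o['sleeve_mid']);pc=np.array([286.5,288.4])
cm=cm[cm[:,1]<238]; cs=cs[cs[:,1]<234]
th=np.linspace(0,2*np.pi,361)
def circ(m,C,r,z):return m+r*(np.cos(th)[:,None]*C[:,0]+np.sin(th)[:,None]*C[:,1])+z*C[:,2]
def dist(pts,poly): 
    d=pts[:,None]-poly[None];i=np.hypot(d[...,0],d[...,1]).argmin(1);c=poly.mean(0)
    return np.linalg.norm(pts-c,axis=1)-np.linalg.norm(poly[i]-c,axis=1)
def f(q,full=False,w=1.5):
    m=q[:3];C=coupler_R(q[3])
    r1=dist(cm,W.proj(circ(m,C,22,0)));r2=dist(cs,W.proj(circ(m,C,36,-28)))
    P=m-100*C[:,1]+q[4]*C[:,2]
    r3=(W.proj(P)[0]-pc)*5
    r4=(T.proj(m)[0]-(341,190))*w; r5=(S.proj(m)[0]-(305,184))*w
    if full:print('res',np.abs(r1).mean(),np.abs(r2).mean(),r3/5,r4/1.5,r5/1.5);print('pad',P)
    return np.r_[r1*.3,r2*.3,r3,r4,r5]
for w in (1.5,0.01):
    q=least_squares(lambda q:f(q,w=w),[548,-173,143,0,-50],loss='soft_l1').x;f(q,True);print(q)
    if w>1:np.save('q.npy',q)
q=np.load('q.npy');C=coupler_R(q[3]);im=cv2.imread('pics/w2.png')
for r,z in ((22,0),(36,-28),(27,-4)):cv2.polylines(im,[np.round(W.proj(circ(q[:3],C,r,z))*8).astype(np.int32)],True,(0,0,255),1,shift=3)
cv2.imwrite('pics/ov.png',cv2.resize(im[130:310,190:370],(540,540),interpolation=2))
E
python3 fit.py
```

```text
res 0.9066859335408411 2.1957602488508168 [ 0.07 -0.  ] [-0.23 -0.02] [1.79 0.37]
pad [ 575.01 -272.82   95.86]
[ 547.38 -174.28  142.45    3.41  -51.41]
res 0.9065089097402046 2.199146825890437 [ 0.07 -0.  ] [-0.22 -0.02] [1.79 0.4 ]
pad [ 575.03 -272.84   95.82]
[ 547.41 -174.31  142.33    3.42  -51.32]
```

View pics/ov.png

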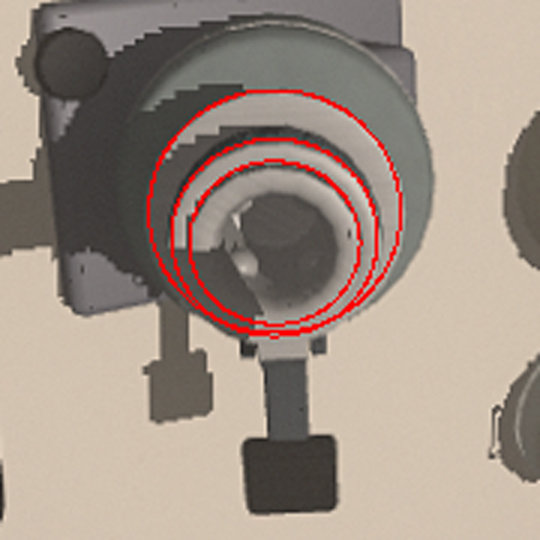

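The overlay shows the fitted rim (275,243 in the crop), sleeve end and flange circles lying on the image edges. The pose is accepted; next I'll approach over the sleeve.

```bash
cat >> h.py <<'E'
def cpose(z,x=0,y=0):
    q=np.load('q.npy');C=coupler_R(q[3]);return pose(q[:3]+C@[x,y,z],tool_R(C))
def crel():
    T=np.linalg.inv(cpose(0))@tcp(state());s=state()
    print('tool in coupler: x %.1f y %.1f z %.1f'%(T[1,3],T[0,3],-T[2,3]),'rot',np.round(R.from_matrix(T[:3,:3]).as_rotvec(degrees=True),2),'t',s['time'],'F',np.round(s['ft_force'],1))
E
python3 -c "
from h import *
crel();rows(cpose(30));rows(cpose(-18),T0=cpose(30))"
```

```text
tool in coupler: x 1.3 y 3.0 z 98.1 rot [ 0.02 -1.41  3.14] t 2.65 F [0.2 0.7 0. ]
2 rows of cm [-0.09 -0.06  3.4 ] deg [-0.01  0.71 -1.57]
2 rows of cm [0.  0.  2.4] deg [-0. -0. -0.]
```

Call:
play_rows:
  commands: [-0.09,-0.06,3.4,-0.01,0.71,-1.57,8.5,-0.09,-0.06,3.4,-0.01,0.71,-1.57,8.5,0,0,0,0,0,0,8.5,0,0,0,0,0,0,8.5,0,0,0,0,0,0,8.5]

```text
time: 3.15
tcp_pos: [535.1, -174.8, 171.6]
tcp_rot: [154.9, 0.1, 93.4]
ft_force: [1.5, -0.5, 0.3]
grip_width: 85.0
grip_force: 0.0
```

```bash
python3 -c "
from h import *
crel();rows(cpose(-18),3)"
```

```text
tool in coupler: x 1.2 y 0.2 z 31.6 rot [-0.12 -0.04 -0.05] t 3.15 F [ 1.5 -0.5  0.3]
3 rows of cm [-0.01 -0.04  1.65] deg [0.04 0.01 0.02]
```

Call:
play_rows:
  commands: [0,-0.04,1.65,0,0,0,8.5,0,-0.04,1.65,0,0,0,8.5,0,-0.04,1.65,0,0,0,8.5,0,0,0,0,0,0,5.8,0,0,0,0,0,0,5.8,0,0,0,0,0,0,5.8,0,0,0,0,0,0,5.8,0,0,0,0,0,0,5.8]

```text
time: 3.95
tcp_pos: [554.7, -173.5, 125.5]
tcp_rot: [154.9, 0.0, 93.5]
ft_force: [0.0, -0.1, 0.3]
grip_width: 58.1
grip_force: 0.0
```

```bash
python3 -c "
from h import *
crel();print(state()['wrist_torque'])"
```

```text
tool in coupler: x -0.5 y 0.3 z -18.5 rot [-0.09 -0.02 -0.06] t 3.95 F [ 0.  -0.1  0.3]
[0.00619709 0.42706356 0.03300575]
```

Now push, slowly.

Call:
play_rows:
  commands: [0,0,0.5,0,0,0,5.8,0,0,0.5,0,0,0,5.8,0,0,0.5,0,0,0,5.8,0,0,0.5,0,0,0,5.8,0,0,0.3,0,0,0,5.8]

```text
time: 4.45
tcp_pos: [564.7, -173.1, 104.8]
tcp_rot: [154.9, 0.1, 93.4]
ft_force: [-6.6, 0.1, 10.1]
grip_width: 57.9
grip_force: 5.9
```

```bash
python3 -c "
from h import *
crel();print(state()['wrist_torque'])"
```

```text
tool in coupler: x -0.2 y 0.2 z -41.5 rot [-0.11 -0.03 -0.06] t 4.45 F [-6.6  0.1 10.1]
[0.10821562 0.83921539 0.09510835]
```

Call:
play_rows:
  commands: [0,0,0.3,0,0,0,5.8,0,0,0.3,0,0,0,5.8,0,0,0.2,0,0,0,5.8,0,0,0.2,0,0,0,5.8,0,0,0,0,0,0,5.8]

```text
time: 4.95
tcp_pos: [566.4, -173.1, 102.1]
tcp_rot: [154.8, 0.1, 93.3]
ft_force: [-60.9, 6.5, 69.3]
grip_width: 58.2
grip_force: 43.9
```

Call:
play_rows:
  commands: [0,0,-0.8,0,0,0,5.8,0,0,0,0,0,0,5.8]

```text
time: 5.15
tcp_pos: [565.3, -173.2, 104.8]
tcp_rot: [154.8, 0.1, 93.4]
ft_force: [-5.7, 0.5, 9.6]
grip_width: 58.3
grip_force: 5.9
```

```bash
python3 - <<'E'
from h import *
crel();print(state()['wrist_torque'])
w=grab_frame('wrist');sc=grab_frame('scene');tp=grab_frame('top')
cv2.imwrite('pics/p1.png',np.hstack([cv2.resize(w[100:340,150:430],(467,400)),cv2.resize(sc[130:250,240:340],(333,400),interpolation=2)])[:,:,::-1])
crel()
E
```

```text
tool in coupler: x 0.4 y 0.0 z -41.7 rot [-0.22 -0.08 -0.06] t 5.15 F [-5.7  0.5  9.6]
[0.19019074 0.88536162 0.06832432]
tool in coupler: x 0.3 y 0.0 z -42.8 rot [-0.18 -0.06 -0.06] t 5.3 F [-5.8  0.6 10.9]
```

View pics/p1.png

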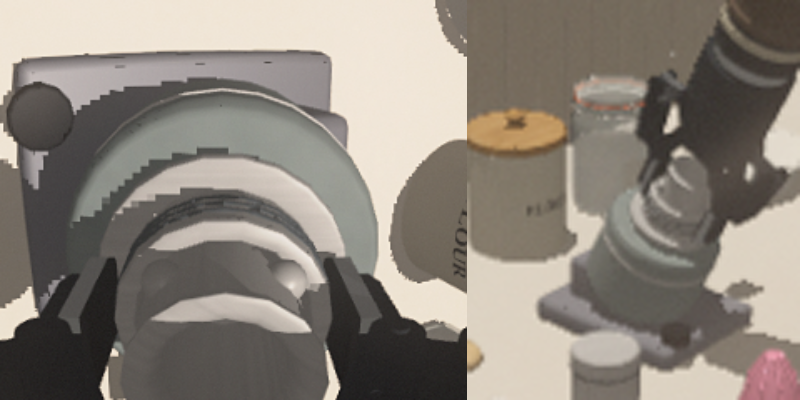

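The crop shows the flange well below the mouth and a locking ball exposed at (290,280 in the crop). I'll compute the sleeve travel by projection.

```bash
python3 - <<'E'
from h import *
s=state();W=Cam('wrist',s);q=np.load('q.npy');C=coupler_R(q[3]);m=q[:3]
k=lambda P:np.round((W.proj(P)[0]-(150,100))*467/280,0)
for z in (-28,-34,-40,-46,-50,-54,-58): print('flange r36',z,k(m+C@[0,36,z]))
for z in (-4,-16,-25,-28): print('sleeve end r27',z,k(m+C@[0,27,z]))
print('rim',k(m+C@[0,22,0]),'housing r50',k(m+C@[0,50,-60]))
E
```

```text
flange r36 -28 [221. 171.]
flange r36 -34 [221. 165.]
flange r36 -40 [221. 160.]
flange r36 -46 [221. 155.]
flange r36 -50 [221. 152.]
flange r36 -54 [221. 149.]
flange r36 -58 [221. 146.]
sleeve end r27 -4 [222. 243.]
sleeve end r27 -16 [221. 223.]
sleeve end r27 -25 [221. 210.]
sleeve end r27 -28 [221. 206.]
rim [222. 273.] housing r50 [221.  98.]
```

Call:
play_rows:
  commands: [0,0,-3,0,0,0,5.8,0,0,-4,0,0,0,8.5,0,0,-4,0,0,0,8.5,0,0,-3,0,0,0,8.5,0,0,0,0,0,0,8.5,0,0,0,0,0,0,8.5,0,0,0,0,0,0,8.5]

```text
time: 6.0
tcp_pos: [505.6, -176.0, 227.0]
tcp_rot: [155.1, -0.1, 93.5]
ft_force: [0.0, 0.5, -1.3]
grip_width: 84.9
grip_force: 0.0
```

```bash
python3 - <<'E'
from h import *
import pickle
crel();s=state();im=grab_frame('wrist');cv2.imwrite("pics/w3.png",im[:,:,::-1])
o={t:(outline_of('wrist',t) or [{'mask':None}])[0]['mask'] for t in ("mouth","sleeve_mid","catch_pad")}
pickle.dump((s,o),open('w3.pkl','wb'))
W=Cam('wrist',s);q=np.load('q.npy');C=coupler_R(q[3]);th=np.linspace(0,6.283,181)
a=im[110:310,180:380,::-1].copy();a=cv2.resize(a,(400,400),interpolation=2);b=a.copy()
for r,z,c in ((22,0,(0,0,255)),(27,-4,(0,255,0)),(27,-25,(255,0,0)),(36,-28,(0,255,0)),(36,-49,(255,0,0))):
    P=q[:3]+np.c_[r*np.cos(th),r*np.sin(th),0*th+z]@C.T
    cv2.polylines(b,[np.round((W.proj(P)-(180,110))*2*8).astype(np.int32)],True,c,1,shift=3)
cv2.imwrite('pics/w3c.png',np.hstack([a,b]))
E
```

```text
tool in coupler: x -2.1 y 0.8 z 94.3 rot [ 0.09  0.07 -0.03] t 6.0 F [ 0.   0.5 -1.3]
```

View pics/w3c.png

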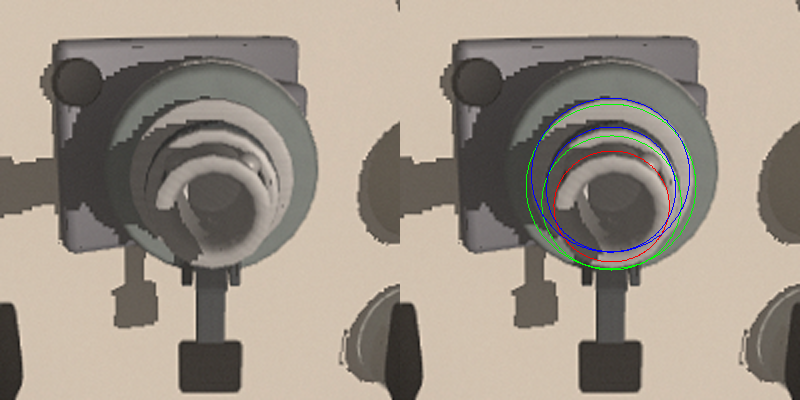

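The sleeve stays back: its end has dropped and a ball shows at (250,158) beside the rim, so the catch holds. The true rim centre (214,211 in the crop) sits slightly below my model, so I'll refit using all three wrist views.

```bash
cat > fit2.py <<'E'
from h import *
import pickle
np.set_printoptions(precision=2,suppress=True)
q0=np.load('q.npy');C0=coupler_R(q0[3])
s2,o2=pickle.load(open('w2.pkl','rb'));s3,o3=pickle.load(open('w3.pkl','rb'))
W2,W3=Cam('wrist',s2),Cam('wrist',s3)
T1=cpose(-41.7,.4,0);T1[:3,:3]=T1[:3,:3]@R.from_rotvec([-.22,-.08,-.06],degrees=True).as_matrix()
s1={'tcp_pos':T1[:3,3],'tcp_rot':R.from_matrix(T1[:3,:3]).as_euler('xyz',degrees=True)};W1=Cam('wrist',s1)
# rim extremes, pixels: (camera, left col, right col, top row, bottom row)
E=[(W2,180+146/2,180+261/2,120+128/2,120+240/2),(W3,180+158/2,180+272/2,110+155/2,110+268/2)]
th=np.linspace(0,2*np.pi,361)
def circ(m,C,r,z):return m+r*(np.cos(th)[:,None]*C[:,0]+np.sin(th)[:,None]*C[:,1])+z*C[:,2]
def ext(c,P):
    p=c.proj(P);return np.array([p[:,0].min(),p[:,0].max(),p[:,1].min(),p[:,1].max()])
def f(q,full=False,top=True):
    m=q[:3];C=coupler_R(q[3]);r=[]
    for c,*e in E:r.append(ext(c,circ(m,C,22,0))-e)
    a=ext(W1,circ(m,C,22,0))[2]-(100+293*280/467);r.append([a])
    # flange: w2 forward front edge at -28, w3 back at -28-21
    fl=ext(W2,circ(m,C,36,-28))[:3]-(180+116/2,180+288/2,120+82/2);r.append(fl)
    f3=ext(W3,circ(m,C,36,-49))[:3]-(180+131/2,180+293/2,110+97/2);r.append(f3)
    P=m-100*C[:,1]+q[4]*C[:,2]
    r.append(W2.proj(P)[0]-(286.5,288.4));r.append(W3.proj(P)[0]-(180+210/2,110+366/2))
    for n,u in (('top',(341,190)),('scene',(305,184))):
        if top:r.append((Cam(n).proj(m)[0]-u)*.7)
    if full:
        for x in r:print(np.array(x))
    return np.concatenate([np.ravel(x) for x in r])
if __name__=='__main__':
  for top in (False,True):
    q=least_squares(lambda q:f(q,top=top),q0,loss='soft_l1',x_scale=[1,1,1,1,1]).x;print(q,'shift in coupler',C0.T@(q[:3]-q0[:3]));f(q,True,top)
  np.save('q2.npy',q)
E
python3 fit2.py; python3 - <<'E'
import cv2
a=cv2.imread('pics/w3.png');print(a.shape)
E
```

```text
[ 543.8  -173.95  151.31    3.25  -60.89] shift in coupler [0.52 0.54 9.53]
[-0.91  0.71  1.39  1.67]
[-2.58  0.4  -0.37  0.58]
[-2.19]
[ 0.25  1.09 -0.44]
[-0.63  0.08  1.07]
[ 0.36 -0.28]
[-0.02  0.27]
[ 544.42 -174.21  150.1     3.23  -60.07] shift in coupler [0.56 0.25 8.18]
[-0.66  0.62  1.37  1.35]
[-2.38  0.26 -0.34  0.29]
[-3.28]
[ 0.54  0.94 -0.32]
[-0.4  -0.08  1.24]
[ 0.38 -0.28]
[-0.02  0.27]
[0.06 0.63]
[ 1.86 -1.34]
(420, 560, 3)
```

The refit puts the mouth 8 to 9 mm farther out, which also explains where the hard stop was felt. Lateral position changes by under 1 mm. Next is a look at the cup from above.

```bash
cp q2.npy q.npy; python3 -c "
from h import *
Rd=np.array([[0,1,0],[1,0,0],[0,0,-1.]])
crel();rows(pose([438,30,215],Rd))"
```

```text
tool in coupler: x -2.6 y 0.4 z 86.2 rot [ 0.1   0.16 -0.2 ] t 6.2 F [ 0.8 -0.6 -0.2]
5 rows of cm [ 4.17 -1.24 -0.06] deg [ 4.98 -0.16  0.68]
```

Call:
play_rows:
  commands: [4.17,-1.24,-0.06,4.98,-0.16,0.68,8.5,4.17,-1.24,-0.06,4.98,-0.16,0.68,8.5,4.17,-1.24,-0.06,4.98,-0.16,0.68,8.5,4.17,-1.24,-0.06,4.98,-0.16,0.68,8.5,4.17,-1.24,-0.06,4.98,-0.16,0.68,8.5,0,0,0,0,0,0,8.5,0,0,0,0,0,0,8.5,0,0,0,0,0,0,8.5]

```text
time: 7.0
tcp_pos: [438.3, 29.4, 215.5]
tcp_rot: [179.9, 0.1, 90.0]
ft_force: [0.2, 0.5, -0.1]
grip_width: 85.1
grip_force: 0.0
```

```bash
python3 - <<'E'
from h import *
np.set_printoptions(precision=1,suppress=True)
s=state();print(s['tcp_pos'],s['tcp_rot']);W=Cam('wrist',s);im=grab_frame('wrist')[:,:,::-1].copy()
for t in ('cup_mid','rest_top','reamer_mid'):
    for d in outline_of('wrist',t)[:2]:
        m=d['mask'].astype(np.uint8);c=max(cv2.findContours(m,0,1)[0],key=len)
        print(t,round(d['confidence'],2),np.round(d['at']),m.sum(),cv2.boundingRect(c),np.round(cv2.minAreaRect(c)[2],1))
        cv2.drawContours(im,[c],-1,(0,0,255) if t=='cup_mid' else (0,255,0),1)
th=np.linspace(0,6.283,90)
for x,y,z,r in ((438,30,112,25),(438,30,46,24)):
    cv2.polylines(im,[np.round(W.proj(np.c_[x+r*np.cos(th),y+r*np.sin(th),0*th+z])*8).astype(np.int32)],True,(255,0,0),1,shift=3)
cv2.imwrite('pics/w4.png',im)
E
```

```text
[438.3  29.4 215.5] [179.9   0.1  90. ]
cup_mid 0.82 [286. 207.] 3387 (257, 170, 62, 69) 90.0
cup_mid 0.18 [286. 131.] 8430 (247, 52, 82, 177) 0.0
rest_top 0.61 [285. 133.] 8575 (247, 52, 82, 178) 90.0
reamer_mid 0.86 [192.   8.] 570 (170, 0, 49, 16) 90.0
reamer_mid 0.81 [287.  89.] 2353 (259, 62, 57, 55) 10.3
```

View pics/w4.png

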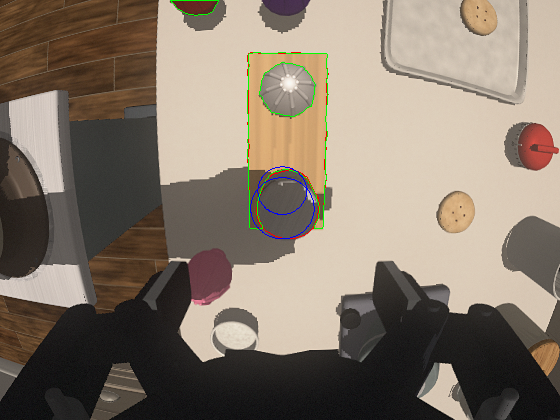

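The cup is at about (287,207) in the rest, with the reamer 100 mm away at (288,88). The rest centre line is a few mm farther out in x than I assumed; I'll solve for it.

```bash
python3 - <<'E'
from h import *
np.set_printoptions(precision=1,suppress=True)
W=Cam('wrist',state())
for p in ((248,53),(327,53),(324,228),(248,228)):print('rest corner',W.atz(p,46))
print('cup top edges L,R,bottom',W.atz((257,205),112),W.atz((319,205),112),W.atz((288,239),112))
c=[444,27,112];th=np.linspace(0,6.283,90)
p=W.proj(np.c_[c[0]+25*np.cos(th),c[1]+25*np.sin(th),0*th+112]);print(p.min(0),p.max(0))
Rd=np.array([[0,1,0],[1,0,0],[0,0,-1.]])
im=cv2.imread('pics/w4.png')
E
```

```text
rest corner [406.4 164.2  46. ]
rest corner [481.3 164.4  46. ]
rest corner [481.   -9.9  46. ]
rest corner [403.4  -9.5  46. ]
cup top edges L,R,bottom [418.3  32.3 112. ] [467.1  32.1 112. ] [442.7   3.7 112. ]
[258.  180.2] [321.2 240.9]
```

Call:
play_rows:
  commands: [-0.04,0.13,3,0,0,0,8.5,-0.04,0.13,3,0,0,0,8.5,-0.04,0.13,3,0,0,0,8.5,-0.04,0.13,3,0,0,0,8.5,0,0,2,0,0,0,8.5,0,0,1,0,0,0,8.5,0,0,0,0,0,0,8.5]

```text
time: 7.9
tcp_pos: [442.9, 27.6, 65.1]
tcp_rot: [180.0, 0.0, 89.9]
ft_force: [-0.2, 0.2, 0.9]
grip_width: 84.6
grip_force: 0.0
```

Call:
play_rows:
  commands: [0,0,0,0,0,0,4,0,0,0,0,0,0,4,0,0,0,0,0,0,4,0,0,0,0,0,0,4,0,0,0,0,0,0,4,0,0,0,0,0,0,4,0,0,0,0,0,0,4]

```text
time: 8.6
tcp_pos: [444.7, 28.2, 67.5]
tcp_rot: [179.7, 0.1, 90.0]
ft_force: [-0.8, -0.8, 5.8]
grip_width: 48.7
grip_force: 62.0
```

Call:
play_rows:
  commands: [0,0,-2,0,0,0,4,0,0,-3,0,0,0,4,0,0,-4,0,0,0,4,0,0,-4,0,0,0,4,0,0,-2,0,0,0,4,0,0,0,0,0,0,4]

```text
time: 9.2
tcp_pos: [445.1, 28.5, 219.3]
tcp_rot: [179.5, 0.0, 90.0]
ft_force: [0.2, -0.3, -2.2]
grip_width: 48.7
grip_force: 62.7
```

```bash
python3 -c "
from h import *
s=state();print(s['tcp_pos'],s['grip_width'],s['grip_force'],s['ft_force']);rows(cpose(95),8)"
```

```text
[445.12488237  28.52397645 219.26498585] 48.65640732945193 62.74191776756197 [ 0.24478867 -0.34424375 -2.22933953]
8 rows of cm [-2.58  0.71 -0.08] deg [-3.07  0.09 -0.4 ]
```

Call:
play_rows:
  commands: [-2.58,0.71,-0.08,-3.07,0.09,-0.4,4,-2.58,0.71,-0.08,-3.07,0.09,-0.4,4,-2.58,0.71,-0.08,-3.07,0.09,-0.4,4,-2.58,0.71,-0.08,-3.07,0.09,-0.4,4,-2.58,0.71,-0.08,-3.07,0.09,-0.4,4,-2.58,0.71,-0.08,-3.07,0.09,-0.4,4,-2.58,0.71,-0.08,-3.07,0.09,-0.4,4,-2.58,0.71,-0.08,-3.07,0.09,-0.4,4,0,0,0,0,0,0,4,0,0,0,0,0,0,4,0,0,0,0,0,0,4]

```text
time: 10.3
tcp_pos: [502.1, -175.9, 231.3]
tcp_rot: [155.5, -0.0, 93.3]
ft_force: [-0.6, 0.6, -2.2]
grip_width: 48.6
grip_force: 62.8
```

```bash
python3 - <<'E'
from h import *
crel();rows(cpose(70),1);s=state()
w=grab_frame('wrist');sc=grab_frame('scene');cv2.imwrite('pics/w5.png',w[:,:,::-1])
W=Cam('wrist',s)
b=w.copy();q=np.load('q.npy');C=coupler_R(q[3]);th=np.linspace(0,6.283,181)
T=tcp(s)
for r,z in ((22,0),(36,-49)):
    cv2.polylines(b,[np.round(W.proj(q[:3]+np.c_[r*np.cos(th),r*np.sin(th),0*th+z]@C.T)*8).astype(np.int32)],True,(255,0,0),1,shift=3)
for r,z in ((24,21.5),(12,21.5),(9,63.5)):  # cup collar, shank top, tip in tool frame
    P=T[:3,3]+np.c_[r*np.cos(th),r*np.sin(th),0*th+z]@T[:3,:3].T
    cv2.polylines(b,[np.round(W.proj(P)*8).astype(np.int32)],True,(0,255,0),1,shift=3)
cv2.imwrite('pics/w5c.png',np.hstack([cv2.resize(b[100:340,160:400],(480,480),interpolation=2),cv2.resize(sc[100:250,230:330],(320,480),interpolation=2)])[:,:,::-1])
E
```

```text
tool in coupler: x -4.1 y 0.7 z 91.5 rot [ 0.45  0.06 -0.03] t 10.3 F [-0.6  0.6 -2.2]
1 rows of cm [-0.07  0.42  2.14] deg [-0.45 -0.06  0.03]
```

View pics/w5c.png

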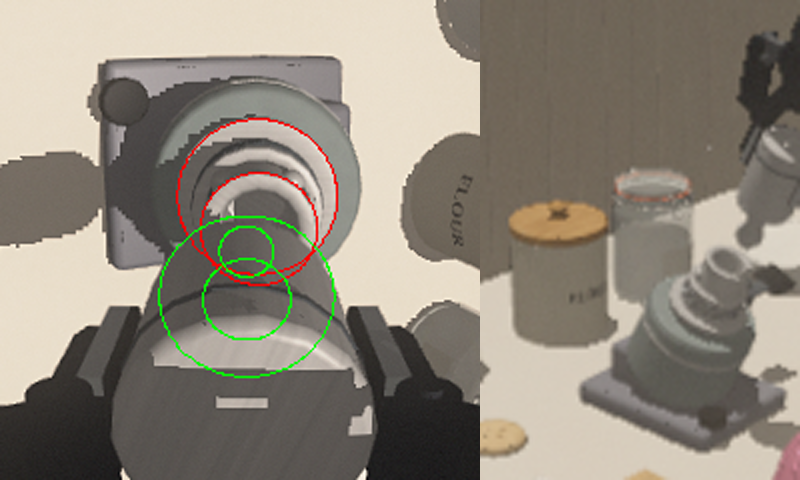

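The cup is held and the coupler is ahead of it. The rim in the crop spans 205–322, about 1–2 mm in +x from the model, so I'll aim 1 mm in +x and step down on force.

Call:
play_rows:
  commands: [-0.07,0.5,1,-0.45,-0.06,0,4,0,0,1,0,0,0,4,0,0,0,0,0,0,4,0,0,0,0,0,0,4,0,0,0,0,0,0,4]

```text
time: 10.9
tcp_pos: [515.8, -176.6, 216.5]
tcp_rot: [154.9, 0.1, 93.2]
ft_force: [0.8, -0.2, -1.4]
grip_width: 48.8
grip_force: 62.8
```

```bash
python3 -c "
from h import *
crel();rows(cpose(55,1),2)"
```

```text
tool in coupler: x 2.0 y -0.7 z 72.3 rot [-0.12 -0.07 -0.04] t 10.9 F [ 0.8 -0.2 -1.4]
2 rows of cm [ 0.04 -0.05  0.87] deg [0.06 0.03 0.02]
```

Call:
play_rows:
  commands: [0.03,-0.05,0.8,0,0,0,4,0.03,-0.04,0.8,0,0,0,4,0,0,0.4,0,0,0,4,0,0,0,0,0,0,4,0,0,0,0,0,0,4]

```text
time: 11.4
tcp_pos: [523.1, -174.9, 197.2]
tcp_rot: [154.9, -0.0, 93.3]
ft_force: [-0.0, 3.4, -4.7]
grip_width: 48.5
grip_force: 62.7
```

```bash
python3 -c "
from h import *
crel()"
```

```text
tool in coupler: x 0.5 y 0.5 z 51.7 rot [-0.07  0.03 -0.04] t 11.4 F [-0.   3.4 -4.7]
```

Call:
play_rows:
  commands: [0,0,0.5,0,0,0,4,0,0,0.5,0,0,0,4,0,0,0.5,0,0,0,4,0,0,0,0,0,0,4]

```text
time: 11.8
tcp_pos: [529.5, -174.5, 183.7]
tcp_rot: [154.9, -0.0, 93.3]
ft_force: [1.6, 4.2, -3.9]
grip_width: 48.8
grip_force: 62.8
```

```bash
python3 -c "
from h import *
crel()"
```

```text
tool in coupler: x 0.7 y 0.5 z 36.8 rot [-0.1   0.03 -0.04] t 11.8 F [ 1.6  4.2 -3.9]
```

Call:
play_rows:
  commands: [0.05,0,0.4,0,0,0,4,0.03,0,0.4,0,0,0,4,0,0,0.3,0,0,0,4,0,0,0.2,0,0,0,4,0,0,0,0,0,0,4]

```text
time: 12.3
tcp_pos: [534.3, -173.9, 174.0]
tcp_rot: [154.9, 0.1, 93.2]
ft_force: [-13.0, 6.9, 10.4]
grip_width: 48.7
grip_force: 64.4
```

```bash
python3 -c "
from h import *
crel()"
```

```text
tool in coupler: x 0.9 y 0.9 z 25.9 rot [-0.13 -0.07 -0.02] t 12.3 F [-13.    6.9  10.4]
```

Call:
play_rows:
  commands: [0.04,0,0.2,0,0,0,4,0.04,0,0.2,0,0,0,4,0,0,0,0,0,0,4]

```text
time: 12.6
tcp_pos: [534.5, -173.9, 173.9]
tcp_rot: [154.8, 0.2, 93.1]
ft_force: [-39.1, 6.6, 37.9]
grip_width: 48.5
grip_force: 68.3
```

```bash
python3 -c "
from h import *
crel();s=state();W=Cam('wrist',s);im=grab_frame('wrist');cv2.imwrite('pics/w6.png',im[:,:,::-1])
for n in ('wrist','scene','top'):
  if n!='wrist':cv2.imwrite('pics/%s6.png'%n,grab_frame(n)[:,:,::-1])
  for t in ('cup_mid','mouth','sleeve_mid'):
    for d in outline_of(n,t)[:1]:
      x,y,w,h=cv2.boundingRect(d['mask'].astype(np.uint8));print(n,t,d['confidence'],d['at'],x,y,w,h)
"
```

```text
tool in coupler: x 1.0 y 0.8 z 25.7 rot [-0.17 -0.28  0.02] t 12.6 F [-39.1   6.6  37.9]
wrist cup_mid 0.61 [280.2, 294.9] 215 210 134 145
wrist sleeve_mid 0.95 [282.8, 198.2] 229 169 104 71
scene cup_mid 0.63 [308.1, 170.7] 300 157 22 32
scene mouth 0.45 [301.6, 189.7] 298 182 17 13
scene sleeve_mid 0.86 [301.6, 197.7] 289 183 25 22
top cup_mid 0.64 [330.2, 196.4] 330 185 8 21
top sleeve_mid 0.5 [331.9, 178.7] 323 171 26 26
```

Call:
play_rows:
  commands: [0,0.15,-0.15,0,0,0,4,0.1,-0.15,0,0,0,0,4,-0.1,-0.15,0.1,0,0,0,4,-0.15,0.15,0,0,0,1.5,4,0.15,0,0,0,0,-1.5,4,0,0,0,0,0,0,4]

```text
time: 13.8
tcp_pos: [534.7, -173.8, 174.0]
tcp_rot: [154.8, 0.2, 93.1]
ft_force: [-35.4, 5.9, 33.3]
grip_width: 48.5
grip_force: 67.7
```

```bash
python3 - <<'E'
from h import *
crel()
np.set_printoptions(precision=1,suppress=True)
# scene view: intensity along the coupler axis line and model landmarks
q=np.load('q.npy');C=coupler_R(q[3]);S=Cam('scene');im=cv2.imread('pics/scene6.png').astype(float)
zs=np.arange(-52,76,2)
d=S.proj(q[:3]+100*C[:,2])[0]-S.proj(q[:3])[0];print('px per mm',np.hypot(*d)/100,d)
for off in (-4,0,4):
    out=[]
    for z in zs:
        p=S.proj(q[:3]+z*C[:,2])[0]+np.array([-d[1],d[0]])/np.hypot(*d)*off
        out.append(int(cv2.getRectSubPix(im.astype(np.float32),(1,1),tuple(map(float,p))).mean()))
    print(off,list(zip(zs.tolist(),out)))
E
```

```text
tool in coupler: x 1.3 y 0.9 z 25.8 rot [-0.2  -0.25  0.03] t 13.8 F [-35.4   5.9  33.3]
px per mm 0.3125009324855108 [ 13.7 -28.1]
-4 [(-52, 92), (-50, 95), (-48, 97), (-46, 105), (-44, 126), (-42, 153), (-40, 166), (-38, 151), (-36, 133), (-34, 120), (-32, 113), (-30, 112), (-28, 111), (-26, 109), (-24, 107), (-22, 106), (-20, 105), (-18, 104), (-16, 103), (-14, 103), (-12, 103), (-10, 103), (-8, 107), (-6, 109), (-4, 109), (-2, 108), (0, 107), (2, 106), (4, 107), (6, 107), (8, 106), (10, 105), (12, 104), (14, 104), (16, 105), (18, 105), (20, 105), (22, 104), (24, 104), (26, 104), (28, 103), (30, 102), (32, 101), (34, 97), (36, 91), (38, 86), (40, 95), (42, 101), (44, 101), (46, 102), (48, 104), (50, 117), (52, 142), (54, 163), (56, 176), (58, 161), (60, 138), (62, 130), (64, 133), (66, 129), (68, 113), (70, 101), (72, 100), (74, 99)]
0 [(-52, 99), (-50, 102), (-48, 106), (-46, 115), (-44, 137), (-42, 152), (-40, 136), (-38, 119), (-36, 109), (-34, 105), (-32, 107), (-30, 109), (-28, 108), (-26, 107), (-24, 107), (-22, 107), (-20, 106), (-18, 105), (-16, 105), (-14, 106), (-12, 107
[... 479 characters left out ...]
(-50, 96), (-48, 100), (-46, 104), (-44, 105), (-42, 107), (-40, 107), (-38, 106), (-36, 105), (-34, 105), (-32, 104), (-30, 105), (-28, 106), (-26, 106), (-24, 106), (-22, 106), (-20, 106), (-18, 106), (-16, 105), (-14, 106), (-12, 107), (-10, 108), (-8, 109), (-6, 109), (-4, 108), (-2, 107), (0, 107), (2, 108), (4, 108), (6, 108), (8, 108), (10, 108), (12, 108), (14, 108), (16, 107), (18, 106), (20, 105), (22, 105), (24, 105), (26, 106), (28, 106), (30, 105), (32, 104), (34, 101), (36, 94), (38, 92), (40, 92), (42, 96), (44, 100), (46, 102), (48, 103), (50, 103), (52, 107), (54, 109), (56, 105), (58, 102), (60, 100), (62, 100), (64, 100), (66, 100), (68, 100), (70, 96), (72, 86), (74, 76)]
```

Pushing harder with lateral dithering gave no further travel and a stiff stop. In the scene view the cup-top-to-sleeve-end spacing also fits a seated cup to about 2 mm. I'll unload, release and retreat.

Call:
play_rows:
  commands: [0,0,-0.3,0,0,0,4,0,0,0,0,0,0,4,0,0,0,0,0,0,8.5,0,0,0,0,0,0,8.5,0,0,0,0,0,0,8.5,0,0,0,0,0,0,8.5,0,0,0,0,0,0,8.5]

```text
time: 14.5
tcp_pos: [535.5, -173.6, 172.2]
tcp_rot: [154.9, 0.1, 93.2]
ft_force: [0.2, -0.6, 0.3]
grip_width: 84.9
grip_force: 0.0
```

Call:
play_rows:
  commands: [0,0,-2,0,0,0,8.5,0,0,-4,0,0,0,8.5,0,0,-4,0,0,0,8.5,0,0,-2,0,0,0,8.5,0,0,0,0,0,0,8.5,0,0,0,0,0,0,8.5,0,0,0,0,0,0,8.5]

```text
time: 15.2
tcp_pos: [484.3, -175.9, 279.0]
tcp_rot: [155.0, 0.0, 93.2]
ft_force: [0.5, -0.5, -0.4]
grip_width: 85.2
grip_force: 0.0
```

```bash
python3 - <<'E'
from h import *
np.set_printoptions(precision=1,suppress=True)
crel();s=state();print(s['joints']);W=Cam('wrist',s);im=grab_frame('wrist');cv2.imwrite('pics/w7.png',im[:,:,::-1])
q=np.load('q.npy');C=coupler_R(q[3])
for t in ('cup_mid','sleeve_mid','catch_pad'):
    for d in outline_of('wrist',t)[:1]:
        c=max(cv2.findContours(d['mask'].astype(np.uint8),0,1)[0],key=len);print(t,d['confidence'],d['at'],cv2.boundingRect(c))
th=np.linspace(0,6.283,181)
for off in (0,3,6,10):
    p=W.proj(q[:3]+np.c_[25*np.cos(th),25*np.sin(th),0*th+66+off]@C.T);print('cup top if mouth +',off,p.min(0),p.max(0))
print('pad',q[:3]+C@[0,-100,q[4]],W.proj(q[:3]+C@[0,-100,q[4]]))
E
```

```text
tool in coupler: x -0.0 y 1.7 z 142.3 rot [-0. -0. -0.] t 15.2 F [ 0.5 -0.5 -0.4]
[-27.  -11.9 -19.3  60.6  12.3  62.2]
cup_mid 0.79 [280.2, 219.6] (246, 174, 72, 82)
sleeve_mid 0.8 [282.5, 173.2] (248, 154, 69, 47)
catch_pad 0.8 [281.2, 270.0] (269, 254, 27, 27)
cup top if mouth + 0 [247.5 187.4] [317.9 254.4]
cup top if mouth + 3 [247.1 188.3] [318.3 256. ]
cup top if mouth + 6 [246.6 189.2] [318.8 257.7]
cup top if mouth + 10 [246.  190.5] [319.4 260.1]
pad [ 575.4 -272.6   95.7] [[282.4 269.7]]
```

The cup top outline (246–318, bottom row 256) matches a seated, coaxial cup, and the pad projection matches too. Next I'll move above the pad with the tool turned 90° so the camera clears the cup.

```bash
cat >> h.py <<'E'
def ppose(z,x=0,y=-102):
    q=np.load('q.npy');C=coupler_R(q[3]);return pose(q[:3]+C@[x,y,z],np.c_[C[:,0],-C[:,1],-C[:,2]])
def prel():
    T=np.linalg.inv(ppose(0,0,0))@tcp(state());s=state()
    print('tool: x %.1f y %.1f z %.1f'%(T[0,3],-T[1,3],-T[2,3]),'rot',np.round(R.from_matrix(T[:3,:3]).as_rotvec(degrees=True),2),'t',s['time'],'F',np.round(s['ft_force'],1),s['joints'].round() if hasattr(s['joints'],'round') else s['joints'])
E
python3 -c "
from h import *
rows(ppose(142.3),11);rows(ppose(-30),5,T0=ppose(142.3))"
```

```text
11 rows of cm [-0.79  0.68  0.  ] deg [ 0.   -0.    8.18]
5 rows of cm [0.   0.   3.45] deg [ 0. -0.  0.]
```

Call:
play_rows:
  commands: [-0.79,0.68,0,0,0,8.18,0,-0.79,0.68,0,0,0,8.18,0,-0.79,0.68,0,0,0,8.18,0,-0.79,0.68,0,0,0,8.18,0,-0.79,0.68,0,0,0,8.18,0,-0.79,0.68,0,0,0,8.18,0,-0.79,0.68,0,0,0,8.18,0,-0.79,0.68,0,0,0,8.18,0,-0.79,0.68,0,0,0,8.18,0,-0.79,0.68,0,0,0,8.18,0,-0.79,0.68,0,0,0,8.18,0,0,0,0,0,0,0,0]

```text
time: 16.6
tcp_pos: [489.5, -279.8, 279.6]
tcp_rot: [180.0, -25.0, 3.2]
ft_force: [-0.5, -0.3, 0.4]
grip_width: -0.0
grip_force: 0.0
```

```bash
python3 -c "
from h import *
prel();print(state()['grip_width']);rows(ppose(-30),5)"
```

```text
tool: x -0.4 y -102.4 z 143.0 rot [-0.05  0.03  0.06] t 16.6 F [-0.5 -0.3  0.4] [-38.  -5. -13.  62.  16. 141.]
-0.026774772249521777
5 rows of cm [ 0.01 -0.01  3.46] deg [ 0.01 -0.01 -0.01]
```

Call:
play_rows:
  commands: [0,0,3.46,0,0,0,0,0,0,3.46,0,0,0,0,0,0,3.46,0,0,0,0,0,0,3.46,0,0,0,0,0,0,3.46,0,0,0,0,0,0,0,0,0,0,0,0,0,0,0,0,0,0]

```text
time: 17.3
tcp_pos: [563.2, -274.6, 123.7]
tcp_rot: [179.9, -25.0, 3.4]
ft_force: [0.1, -1.1, 1.5]
grip_width: -0.0
grip_force: 0.0
```

```bash
python3 - <<'E'
from h import *
import numpy as np
np.set_printoptions(precision=1,suppress=True)
prel();s=state();W=Cam('wrist',s);im=grab_frame('wrist');cv2.imwrite('pics/w8.png',im[:,:,::-1])
print('tip px',W.proj(s['tcp_pos']),'pad pred',W.proj(ppose(np.load('q.npy')[4],0,-100)[:3,3]))
for t in ('catch_pad','cup_mid'):
    for d in outline_of('wrist',t)[:2]:print(t,d['confidence'],d['at'],cv2.boundingRect(d['mask'].astype(np.uint8)))
E
```

```text
tool: x 0.7 y -101.3 z -29.5 rot [ 0.   0.  -0.2] t 17.3 F [ 0.1 -1.1  1.5] [-33.   4. -25.  41.  14. 146.]
tip px [[280.4 266.6]] pad pred [[278.2 244.6]]
catch_pad 0.78 [239.8, 244.8] (158, 219, 146, 59)
cup_mid 0.71 [35.1, 322.5] (0, 243, 102, 177)
```

The pad outline (columns to 304, rows 219–278) matches the predicted pad centre (278,245), and the tip is over it. Pressing now.

Call:
play_rows:
  commands: [0,0,1,0,0,0,0,0,0,1,0,0,0,0,0,0,0.5,0,0,0,0,0,0,0.5,0,0,0,0,0,0,0,0,0,0,0]

```text
time: 17.95
tcp_pos: [576.0, -274.7, 96.3]
tcp_rot: [179.9, -25.1, 3.3]
ft_force: [-0.2, -0.5, 0.8]
grip_width: 0.2
grip_force: 0.3
```

Call:
play_rows:
  commands: [0,0,0.4,0,0,0,0,0,0,0.4,0,0,0,0,0,0,0.4,0,0,0,0,0,0,0,0,0,0,0]

```text
time: 18.35
tcp_pos: [581.5, -274.2, 85.8]
tcp_rot: [179.9, -25.1, 3.3]
ft_force: [-0.9, 0.5, 1.0]
grip_width: 0.2
grip_force: 1.0
```

```bash
python3 -c "
from h import *
prel()"
```

```text
tool: x 1.2 y -101.9 z -71.5 rot [-0.05  0.14 -0.06] t 18.35 F [-0.9  0.5  1. ] [-32.   7. -27.  36.  14. 148.]
```

Call:
play_rows:
  commands: [0,0,0.3,0,0,0,0,0,0,0.3,0,0,0,0,0,0,0,0,0,0,0]

```text
time: 18.65
tcp_pos: [584.0, -274.3, 80.6]
tcp_rot: [179.9, -25.1, 3.3]
ft_force: [-0.1, 0.5, 2.1]
grip_width: 0.2
grip_force: 1.1
```

```bash
cat > chk.py <<'E'
from h import *
np.set_printoptions(precision=1,suppress=True)
prel()
for n in ('scene','top','wrist'):
    im=grab_frame(n);cv2.imwrite('pics/%s_%.2f.png'%(n,state()['time']),im[:,:,::-1])
    for t in ('sleeve_mid','catch_pad'):
        for d in outline_of(n,t)[:1]:print(n,t,round(d['confidence'],2),d['at'],cv2.boundingRect(d['mask'].astype(np.uint8)),d['mask'].sum())
E
python3 chk.py
```

```text
tool: x 1.4 y -102.2 z -77.3 rot [-0.1  0.1 -0.1] t 18.65 F [-0.1  0.5  2.1] [-31.   7. -27.  35.  14. 148.]
scene sleeve_mid 0.33 [312.1, 170.6] (300, 158, 25, 30) 506
top sleeve_mid 0.88 [338.0, 184.2] (323, 172, 34, 28) 427
top catch_pad 0.42 [370.5, 174.9] (357, 172, 26, 16) 143
wrist sleeve_mid 0.74 [51.5, 304.0] (0, 230, 121, 166) 10080
wrist catch_pad 0.97 [207.2, 276.4] (133, 233, 163, 85) 4735
```

Call:
play_rows:
  commands: [0,0,0.3,0,0,0,0,0,0,0.3,0,0,0,0,0,0,0.2,0,0,0,0,0,0,0,0,0,0,0]

```text
time: 19.5
tcp_pos: [586.5, -273.9, 77.0]
tcp_rot: [179.9, -25.2, 3.3]
ft_force: [-24.0, 5.8, 30.8]
grip_width: 0.0
grip_force: 16.1
```

```bash
python3 chk.py
```

```text
tool: x 2.0 y -101.9 z -81.7 rot [-0.1  0.2 -0. ] t 19.5 F [-24.    5.8  30.8] [-31.   7. -27.  34.  14. 148.]
top sleeve_mid 0.88 [335.9, 183.1] (323, 173, 34, 26) 378
top catch_pad 0.65 [365.8, 175.3] (357, 172, 23, 15) 123
wrist sleeve_mid 0.64 [43.9, 312.0] (0, 235, 115, 168) 9751
wrist catch_pad 0.56 [208.4, 279.7] (133, 235, 161, 84) 4423
```

The catch is on its stop, so I'll back off and check the sleeve.

Call:
play_rows:
  commands: [0,0,-2,0,0,0,0,0,0,-3.5,0,0,0,0,0,0,-4,0,0,0,0,0,0,-4,0,0,0,0,0,0,-4,0,0,0,0,0,0,-4,0,0,0,0,0,0,-1,0,0,0,0,0,0,0,0,0,0,0,0,0,0,0,0,0,0]

```text
time: 20.85
tcp_pos: [491.5, -279.0, 275.5]
tcp_rot: [180.0, -25.0, 3.2]
ft_force: [0.8, -1.0, -0.8]
grip_width: 0.0
grip_force: 0.0
```

```bash
python3 chk.py; python3 - <<'E'
from h import *
np.set_printoptions(precision=1,suppress=True)
q=np.load('q.npy');C=coupler_R(q[3]);th=np.linspace(0,6.283,181);s=state()
cams=[('top',Cam('top')),('scene',Cam('scene')),('wrist',Cam('wrist',s))]
for n,c in cams:
    for st in (0,21):
        P=np.vstack([q[:3]+np.c_[r*np.cos(th),r*np.sin(th),0*th+z-st]@C.T for r,z in((36,-28),(36,-34),(27,-4))])
        p=c.proj(P);print(n,'sleeve',st,p.min(0),p.max(0))
E
```

```text
tool: x -0.2 y -101.7 z 138.4 rot [-0.  0. -0.] t 20.85 F [ 0.8 -1.  -0.8] [-38.  -5. -13.  62.  16. 142.]
scene sleeve_mid 0.75 [303.2, 192.0] (291, 179, 25, 21) 322
scene catch_pad 0.53 [321.7, 187.0] (316, 183, 12, 10) 91
top sleeve_mid 0.9 [337.4, 183.1] (323, 173, 34, 27) 371
top catch_pad 0.52 [374.1, 177.8] (356, 175, 30, 14) 264
wrist sleeve_mid 0.69 [268.6, 186.3] (217, 171, 76, 31) 1465
wrist catch_pad 0.97 [267.5, 190.6] (218, 172, 75, 30) 1411
top sleeve 0 [323.8 171.2] [355.3 201.8]
top sleeve 21 [323.  168.6] [354.1 198.8]
scene sleeve 0 [290.9 176.3] [316.4 200.4]
scene sleeve 21 [288.4 181.8] [313.6 205.7]
wrist sleeve 0 [146.4 156.7] [215.4 226.7]
wrist sleeve 21 [154.3 154.4] [219.2 220.6]
```

Both scene bounds now match the sleeve forward (291–316, bottom 200; when back they were 289–314, bottom 205). I'll confirm by comparing the flange region with the initial picture.

```bash
ls pics; python3 - <<'E'
import cv2,numpy as np,glob
now=sorted(glob.glob('pics/scene_2*.png'))[-1];nt=sorted(glob.glob('pics/top_2*.png'))[-1];print(now,nt)
g=lambda f:cv2.imread(f,0).astype(np.float32)
for n,a,b,c,roi in (('scene','pics/scene0.png',now,'pics/scene6.png',(183,206,287,318)),('top','pics/top0.png',nt,'pics/top6.png',(166,190,320,358))):
    y0,y1,x0,x1=roi;A,B,D=[g(f)[y0:y1,x0:x1] for f in(a,b,c)]
    print(n,'now-vs-start',np.abs(A-B).mean(),'back-vs-start',np.abs(A-D).mean(),'now-vs-back',np.abs(B-D).mean())
    # vertical edge profile of flange at columns
for x in (294,298,302):
    print(x,*['\n  '+str([int(v) for v in g(f)[186:208,x]]) for f in('pics/scene0.png',now,'pics/scene6.png')])
E
```

```text
c1.png
ov.png
p1.png
scene0.png
scene6.png
scene_18.70.png
scene_19.55.png
scene_20.90.png
st.png
top0.png
top6.png
top_18.85.png
top_19.70.png
top_21.05.png
w1.png
w2.png
w2c.png
w3.png
w3c.png
w4.png
w5.png
w5c.png
w6.png
w7.png
w8.png
wrist0.png
wrist_19.00.png
wrist_19.85.png
wrist_21.20.png
pics/scene_20.90.png pics/top_21.05.png
scene now-vs-start 8.228612 back-vs-start 25.510519 now-vs-back 20.199158
top now-vs-start 10.361842 back-vs-start 24.150219 now-vs-back 24.108553
294 
  [173, 174, 173, 171, 169, 161, 133, 95, 97, 94, 88, 83, 75, 73, 74, 89, 105, 118, 142, 140, 132, 108] 
  [180, 180, 180, 179, 178, 167, 138, 101, 100, 98, 92, 85, 77, 77, 77, 90, 110, 124, 149, 147, 139, 114] 
  [161, 141, 109, 110, 135, 116, 102, 116, 112, 130, 150, 180, 174, 154, 109, 91, 96, 121, 148, 146, 138, 113]
298 
  [100, 109, 97, 93, 95, 109, 142, 172, 162, 134, 106, 104, 106, 101, 87, 70, 71, 73, 84, 92, 116, 140] 
  [101, 113, 104, 97, 99, 116, 147, 179, 171, 141, 109, 109, 110, 105, 91, 73, 73, 78, 89, 97, 124, 145] 
  [108, 111, 136, 157, 164, 149, 103, 97, 94, 100, 97, 99, 109, 139, 180, 166, 115, 92, 87, 112, 147, 145]
302 
  [162, 120, 101, 94, 102, 91, 99, 101, 113, 144, 167, 139, 103, 101, 101, 91, 69, 68, 72, 83, 83, 86] 
  [168, 126, 106, 97, 106, 94, 101, 106, 120, 153, 174, 144, 107, 108, 106, 97, 74, 73, 77, 86, 88, 90] 
  [105, 106, 107, 106, 108, 110, 140, 166, 120, 101, 90, 97, 94, 92, 105, 114, 139, 143, 98, 85, 106, 141]
```

```bash
python3 -c "
from bench import *
print(state()['time'],close_job())"
```

```text
the job is handed in; nothing more can be done
21.3 None
```

The job is handed in at 21.3 s: the sleeve was pushed back and caught, the cup set fully home as far as force and pictures show, and the catch pressed; the sleeve is fully forward again (its edges match the first picture), though I did not tug the cup to test the lock.

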